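Clear the bearing housing and hold its cover over the threads

ROBOT

A 6-joint arm with a two-finger parallel gripper is mounted at the origin on the work surface. World frame = base frame: x ahead of the robot, y to its left, z up, the work surface at z = 0. Lengths are in m, angles in degrees, forces in N, time in s.
With the tool pointing down it reaches from about 0.25 to 0.725 m from the base axis. Payload 9.7 kg.
Tool frame: the origin (TCP) lies midway between the tips of the shut fingers; the grasp point (between the pads) lies 19 mm behind it (bot.grasp_offset is the distance from the TCP to the grasp point, in m); z points along the fingers, x is the direction in which the jaws open and shut, and the axes are right-handed (so a half turn about z gives the same grasp; the last joint's range is limited). The gripper opens to 85 mm and grips with 20 to 120 N. Pads are 22 mm wide; open, the fingers measure 114 mm over their backs; the gripper's body (76 mm by 85 mm) begins 54 mm behind the grasp point. The pads swing forward as they close: fully open they stand 13 mm farther back than shut.
Start: joints at [-71.677, 4.979, 10.078, 95.1, 0, 90], TCP at [0.173, -0.522, 0.231] pointing down, gripper open.
Joint ranges: [-179.16, 179.16], [-48.56, 103.87], [-65.8, 70.77], [-126.05, 130.52], [-82.76, 87.17], [-180, 180]. Speed limits (degrees/s): [127.2, 127.2, 147.25, 180, 180, 180].

INTERFACE

Orientations are given as [roll, pitch, yaw] about the fixed x, y, z axes, in that order (R = Rz(yaw) Ry(pitch) Rx(roll)).
In Python, from workcell import bot gives the robot as it stands.
- The arm moves only by the tool send_rows, never from a script. Its argument "targets" is a list of rows, each a list of 5 numbers: the closure, from 0 (fully open) to 1 (shut), then the shift along the world's x, y, z in mm, then the turn about the world's z in degrees. A call has 1 to 10 rows; each row is the pose to reach, as a shift and turn from the pose commanded when the call began; what a row does not reach only later rows make up. A row lasts 1/8 s, in which the tool goes at most 62.5 mm and 10.7 degrees, less where a joint would pass 70% of its speed; a pose out of reach is approached as far as the arm can. A call with a gripper value outside its range is refused whole. The fingers move at their own pace and stop on an object; "squeeze" is the grip in N (left out, the last holds). Time passes only in rows, so rows that repeat a pose let the fingers close. It gives the time, the measured TCP pose, the force and the opening at its end, in the units of the state.
- bot.get_obs(): the state, without advancing time (a new reading comes with each control period).
- bot.camera(name): name is "side" or "top"; returns a dict with "pixels" (384x512x3 uint8, red, green, blue), "intrinsics" (3x3 intrinsics, pixels), "view" (4x4, takes a point from world to camera coordinates). Camera axes: x right, y down, z forward; pixel columns grow to the right and rows downward; lengths in m; the calibration is good to about 2 mm. A picture is of the moment at which its call begins. There is no depth.
- bot.job_done(): hands the job in, once; it reports no verdict.
The state is a dict: "time": time; "q": joint angles; "qd": joint speeds; "joint_efforts": joint torques, N m; "ee_pos": TCP position; "tcp_rot": TCP orientation; "wrist_force": force on the tool from outside, world axes, zero at the start; "torque": the same for the moment, N m; "opening": finger opening in m.
Only numpy, scipy, OpenCV 4.12 (cv2) and the standard library are available. Lean on these libraries where they do the work, as an engineer would, in place of code of your own. Each camera call takes 0.05 s, during which the arm holds its last target.

TASK

A steel nut and a brass bush are lying on top of the bearing housing in the vice: put the nut into the blue bin with the other nut and the bush into the yellow bin with the other bush. Then pick the green cover plate off the bench by its boss and hold it level, hovering about 20 mm above the housing's face with its four holes lined up over the four threaded holes (either way round), so that a colleague can start the bolts. Finish while still holding it there, not set down and not touching the housing, and leave the other things on the bench alone.

Things in the scene. Friction and masses are not known exactly. Their poses are not given: they have to be found in the camera images.
- housing: aluminium bearing housing clamped in a grey machine vice, all fixed to the bench. Origin on the bench below the housing's centre; z up, x along the vice's screw (its T-handle is on the +x side). The top face is a flange 150 (x) x 110 (y), 15 thick, top at z = 100, with a 46 wide central bore (blind, 15 deep) and four threaded holes. The vice's jaws end at z = 71, below the flange; the vice spans x = -100 to 212 and y = -58 to 58
- face (a point): centre of the housing's top face, 100 above the bench, axes as the housing's. The four threaded holes lie at x, y = (+-58, +-38)
- thread0 (a point): dia 10 threaded hole mouth in the housing's top face, at housing x, y = -58, -38 from its centre, 100 above the bench
- thread2 (a point): dia 10 threaded hole mouth in the housing's top face, at housing x, y = 58, 38 from its centre, 100 above the bench
- cover: green metal cover plate, 150 (x) x 110 (y) x 8, about 0.42 kg (0.33 to 0.51), lying flat on the bench, boss up. Origin at the centre of its underside, z up through the boss. The boss in the middle of its top is a block 56 (x) x 34 (y), rising from z = 8 to z = 42 over the underside: pinch it across y. Four through holes at x, y = (+-58, +-38). Half a turn about z looks and works the same
- cover_grip (a point): centre of the cover's boss, 28 above the cover's underside, axes as the cover's
- cover_under (a point): centre of the cover's underside, axes as the cover's
- hole0 (a point): bottom mouth of a dia 12 hole through the cover, at cover x, y = -58, -38, on the underside
- hole2 (a point): bottom mouth of a dia 12 hole through the cover, at cover x, y = 58, 38, on the underside
- nut: steel hexagon nut, 30 across the flats, 24 high, about 70 g, standing on the housing's face at one end of the flange, near the short edge (y near 0, 50 from centre); origin under its centre, x axis square to a flat (so every 60 degrees)
- nut_mid (a point): centre of that nut, half-way up, axes as the nut's
- bush: round brass bush, 30 outside, 18 bore, 26 high, about 60 g, standing on the housing's face at the flange end opposite to the nut; origin under its centre
- bush_mid (a point): centre of that bush, half-way up
- nut_bin: blue open bin for nuts, fixed to the bench, 120 (x) x 110 (y) x 60 high, walls and floor about 4 thick; origin under its centre. Another nut already stands loose inside, about x, y = -33, 25 from the bin's centre
- bush_bin: yellow open bin for bushes, fixed to the bench, 120 (x) x 110 (y) x 60 high, walls and floor about 4 thick; origin under its centre. Another bush already stands loose inside, about x, y = -33, 25 from the bin's centre
- black_arm: black suspension arm with round steel ends, 200 x 32 x 22, lying flat; bystander, leave alone; origin under its centre
- oil_bottle: small red bottle with a black cap, 44 across, 110 high; bystander, leave alone; origin under its centre
- alu_block: small aluminium block, 45 x 30 x 25; bystander, leave alone; origin under its centre
- collar: dark steel collar, 44 across, 24 high; bystander, leave alone; origin under its centre
- white_pot: white plastic pot, 70 across, 70 high; bystander, leave alone; origin under its centre
Not all that is in view belongs to the job. Several things look just like the nut_bin: the one meant starts farthest to the robot's left. Of the things that look like the cover, the smaller one is meant.

How it is judged (in metres and radians):
On the way, in this order (a step that is already met when the one before it is completed fails the run):
1. the nut is released in the blue bin and the bush is released in the yellow bin (x of nut_mid in the frame of nut_bin between -0.052 and 0.052 m and y of nut_mid in the frame of nut_bin between -0.047 and 0.047 m and z of nut_mid in the frame of nut_bin below 0.055 m and linear speed of each of nut, bush below 0.05 m/s and contact force between each of nut, bush and the fingers below 0.1 N and x of bush_mid in the frame of bush_bin between -0.052 and 0.052 m and y of bush_mid in the frame of bush_bin between -0.047 and 0.047 m and z of bush_mid in the frame of bush_bin below 0.055 m), for 0.2 s.
2. the cover is lifted off the bench in the fingers (height (world z) of cover_under above 0.05 m and contact force between cover and the fingers above 0.5 N), for 0.2 s.
At the end, for the whole second after the job is handed in: Nut in the blue bin, bush in the yellow bin, let go, at rest, below the rim. Cover held still in the fingers, level within 0.06 rad, underside 8 to 35 mm above the housing's face, not touching it, holes within 4 mm of the threaded holes. Bystanders moved under 30 mm (all of step 1 and ((horizontal distance between hole0 and thread0 below 0.004 m and horizontal distance between hole2 and thread2 below 0.004 m) or (horizontal distance between hole0 and thread2 below 0.004 m and horizontal distance between hole2 and thread0 below 0.004 m)) and z of cover_under in the frame of face between 0.008 and 0.035 m and angle between cover's own z axis and vertical below 0.06 rad and contact force between cover and the fingers above 0.5 N and contact force between cover and housing below 0.1 N and linear speed of cover below 0.02 m/s and angular speed of cover below 0.15 rad/s and distance of each of black_arm, oil_bottle, alu_block, collar, white_pot from where it was at the start of the episode below 0.03 m); the arm keeps its last pose, push and grip.
It fails at once if a bystander was moved by more than 30 mm (distance of any of black_arm, oil_bottle, alu_block, collar, white_pot from where it was at the start of the episode above 0.03 m).
It also fails if it takes over 69 s, if anything falls off the work surface, if the arm or the gripper's body presses on something with over 40 N, if the wrist force passes 120 N, or if a joint passes its speed limit or range.

## Working session

There is one attempt and no reset: what is moved stays moved. The work goes in short steps, Python scripts to look and compute and a tool call to move; the robot and the scene stay as the last step left them, time stands still between calls to the robot, and variables do not carry over. Pictures are saved under pics/ and viewed, and the job is handed in when it is done.

Besides the shell and the picture viewer there is one more tool, called after "Request:" as name(argument=value, ...), one argument or row to a line, values as JSON. send_rows: Moves the arm, as the interface text tells. Its arguments: {"type":"object","properties":{"targets":{"type":"array","items":{"type":"array","items":{"type":"number"}}},"squeeze":{"type":"number"}},"required":["targets"]}

```bash
mkdir -p pics; cat > h.py <<'E'
import numpy as np, cv2
from workcell import bot
def snap(name,tag):
    c=bot.camera(name); np.savez(f'pics/{tag}.npz',**c)
    cv2.imwrite(f'pics/{tag}.png',cv2.cvtColor(c['pixels'],cv2.COLOR_RGB2BGR)); return c
def load(tag): return np.load(f'pics/{tag}.npz')
def ray(c,u,v,z):
    K=c['intrinsics'];T=c['view'];R=T[:3,:3];t=T[:3,3]
    d=R.T@np.linalg.solve(K,[u,v,1.]);o=-R.T@t
    return o+d*(z-o[2])/d[2]
def proj(c,p):
    p=np.atleast_2d(p);q=(c['view'][:3,:3]@p.T).T+c['view'][:3,3];q=(c['intrinsics']@q.T).T
    return q[:,:2]/q[:,2:]
def crop(tag,u0,v0,u1,v1,s,out):
    im=cv2.imread(f'pics/{tag}.png')[v0:v1,u0:u1]
    cv2.imwrite(f'pics/{out}.png',cv2.resize(im,None,fx=s,fy=s,interpolation=cv2.INTER_CUBIC))
E
python3 - <<'E'
from h import *
for n in('top','side'):
    c=snap(n,n+'0'); print(n,c['intrinsics'],-c['view'][:3,:3].T@c['view'][:3,3],c['view'][:3,:3])
print(bot.get_obs())
E
```

```text
top [[395.4877048    0.         251.1919461 ]
 [  0.         395.4877048  199.26497776]
 [  0.           0.           1.        ]] [ 0.33570629 -0.10772143  1.51695004] [[-2.81560698e-02 -9.99601082e-01 -2.21648702e-03]
 [-9.95188593e-01  2.82398155e-02 -9.38199237e-02]
 [ 9.38450904e-02 -4.35777723e-04 -9.95586716e-01]]
side [[404.18352232   0.         252.53384558]
 [  0.         404.18352232 190.45950563]
 [  0.           0.           1.        ]] [ 0.21478943 -0.95518961  0.91153866] [[ 0.95816701 -0.28611773 -0.00725409]
 [-0.1963683  -0.63874775 -0.74393602]
 [ 0.20821975  0.71423942 -0.66821148]]
{'time': 0.1, 'q': array([-7.16770620e+01,  5.00724249e+00,  1.00407832e+01,  9.51000656e+01,
       -8.37287239e-06,  8.99988391e+01]), 'qd': array([ 0.10953189, -0.17868787,  0.09777449,  0.02569486,  0.02120784,
        0.06402627]), 'joint_efforts': array([ 2.57254851e-04, -5.21562982e+01,  4.65651333e+01,  1.61150034e-02,
       -4.96187411e-06, -1.19335411e-05]), 'ee_pos': array([ 0.17284212, -0.52192542,  0.23067677]), 'tcp_rot': array([ 1.79999993e+02,  6.65249044e-02, -7.16759011e+01]), 'wrist_force': array([-0.33586985, -0.40536084, -0.5700126 ]), 'torque': array([-0.06005114,  0.011926  , -0.03171609]), 'opening': 0.08523891869005625}
```

View pics/top0.png

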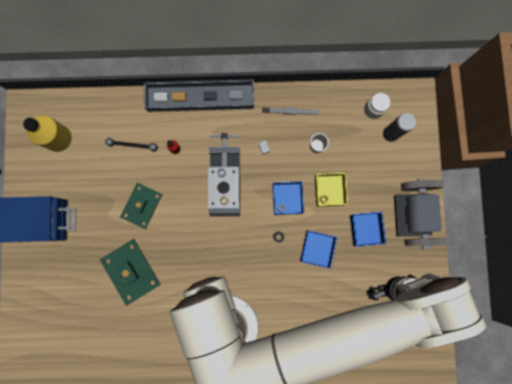

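View pics/side0.png

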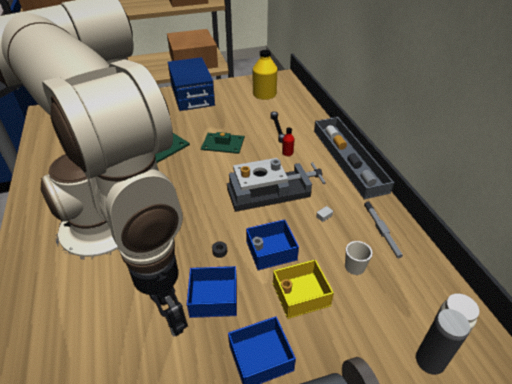

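The top view has +x up and +y to the left. The housing is at about (224,185), the yellow bin at (331,190) and the smaller cover at (141,205). The leftmost blue bin is at (288,198). I'll enlarge these areas.

```bash
python3 - <<'E'
from h import *
crop('top0',195,125,255,225,6,'a1'); crop('top0',265,165,355,225,8,'a2'); crop('top0',110,175,170,235,10,'a3')
crop('side0',195,130,335,215,5,'a4')
c=load('top0')
for n,u,v,z in [('housing',224,187,.1),('cover',141,205,0),('blue',288,198,.06),('yellow',331,190,.06),('nut/bush up',223,171,.12),('dn',224,201,.12)]: print(n,ray(c,u,v,z))
E
```

```text
housing [ 0.5165061  -0.01147617  0.1       ]
cover [0.46856092 0.31628344 0.        ]
blue [ 0.47387639 -0.24464937  0.06      ]
yellow [ 0.49913046 -0.40504307  0.06      ]
nut/bush up [ 0.5716251  -0.01051297  0.12      ]
dn [ 0.46394122 -0.01174879  0.12      ]
```

View pics/a1.png

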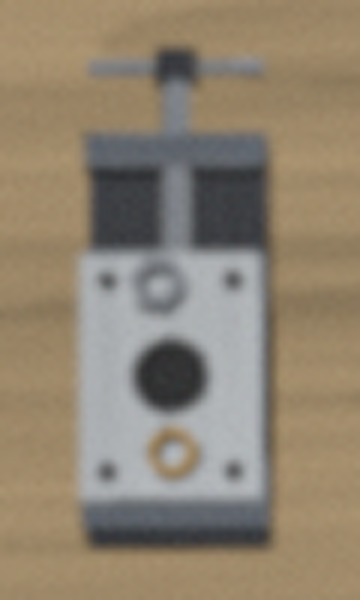

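View pics/a2.png

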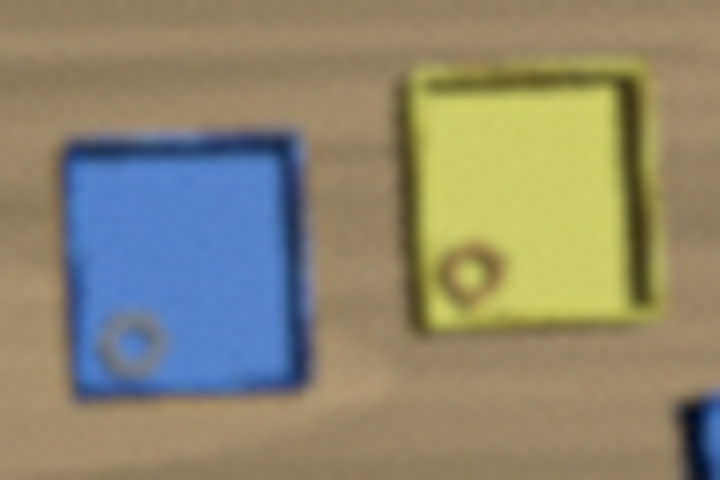

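View pics/a3.png

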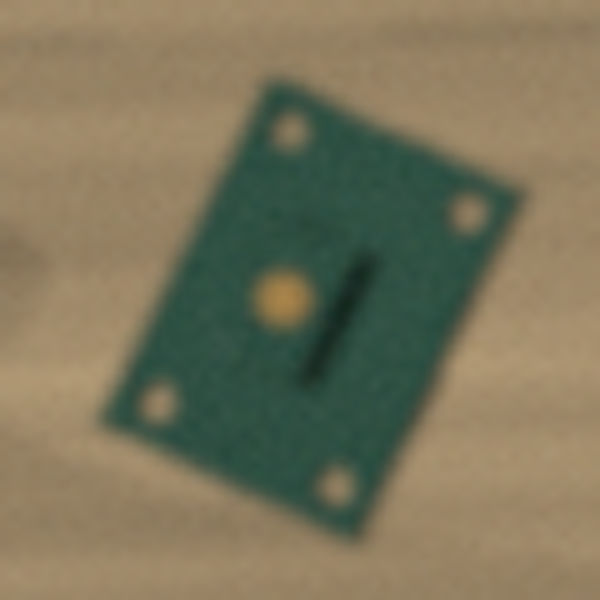

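View pics/a4.png

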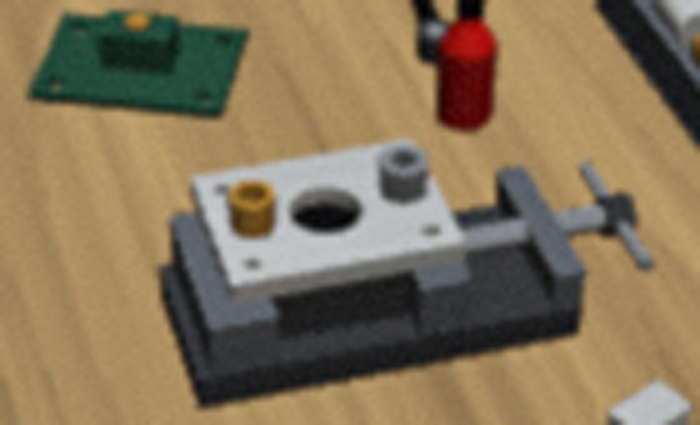

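```bash
python3 - <<'E'
from h import *
c=load('top0'); s_=load('side0')
def pts(c,l,s,u0,v0,z): return np.array([ray(c,u0+(x+.5)/s-.5,v0+(y+.5)/s-.5,z)[:2] for x,y in l])
def fit(P,M,n):
    a=P-P.mean(0);b=M-M.mean(0)
    H=(b[:,0]+1j*b[:,1]).conj()@(a[:,0]+1j*a[:,1]); th=np.angle(H); sc=abs(H)/(b**2).sum()
    print(n,'centre',(P.mean(0)*1000).round(1),'yaw',np.degrees(th).round(2),'scale',sc.round(3),'res',(np.abs((a[:,0]+1j*a[:,1])-sc*np.exp(1j*th)*(b[:,0]+1j*b[:,1]))*1000).round(1))
HM=np.array([[58,38],[58,-38],[-58,38],[-58,-38]])/1000
fit(pts(c,[(107,281),(233,281),(107,471),(233,471)],6,195,125,.1),HM,'threads')
print('bore',pts(c,[(171,375)],6,195,125,.1)*1000)
print('side threads',pts(s_,[(432,230),(252,264),(222,189)],5,195,130,.1)*1000)
print('nut',pts(c,[(160,287)],6,195,125,.124)*1000, 'side',pts(s_,[(405,159)],5,195,130,.124)*1000)
print('bush',pts(c,[(174,453)],6,195,125,.126)*1000,'side',pts(s_,[(253,191)],5,195,130,.126)*1000)
BM=np.array([[60,55],[60,-55],[-60,-55],[-60,55]])/1000
fit(pts(c,[(65,138),(300,135),(310,388),(78,398)],8,265,165,.06),BM,'blue')
fit(pts(c,[(410,68),(648,62),(660,318),(420,330)],8,265,165,.06),BM,'yellow')
fit(pts(c,[(290,131),(468,214),(160,405),(338,486)],10,110,175,.004),HM,'cover')
crop('top0',212,162,236,182,24,'b1'); crop('side0',262,150,290,176,20,'b2'); crop('side0',195,125,255,160,12,'b3')
E
```

```text
threads centre [515.9  -7.5] yaw -1.35 scale 0.994 res [0.4 0.3 0.3 0.1]
bore [[516.29723501  -8.16150204]]
side threads [[572.77480466 -47.23452176]
 [456.14263247 -45.42368642]
 [457.83803805  31.15201698]]
nut [[566.02681535  -4.45137608]] side [[569.44646587  -2.88613714]]
bush [[466.68262185 -10.76005842]] side [[467.92192686  -8.03705494]]
blue centre [ 475.4 -245. ] yaw 0.23 scale 0.989 res [1.4 0.7 0.7 1.4]
yellow centre [ 503.5 -406.6] yaw 0.09 scale 1.008 res [0.5 0.4 1.2 1.2]
cover centre [466.7 315.3] yaw -25.9 scale 0.996 res [0.6 0.6 0.1 0.2]
```

View pics/b1.png

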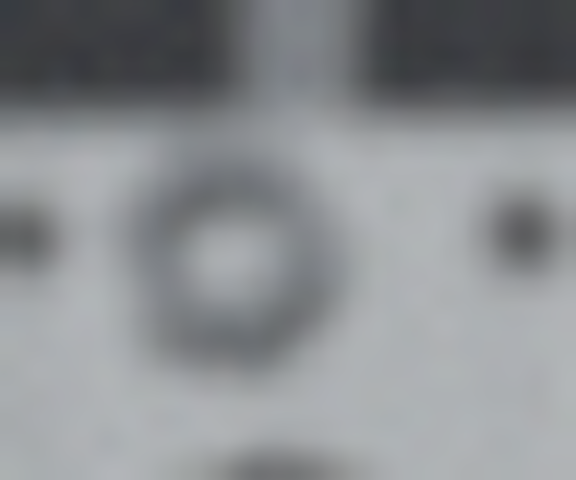

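View pics/b2.png

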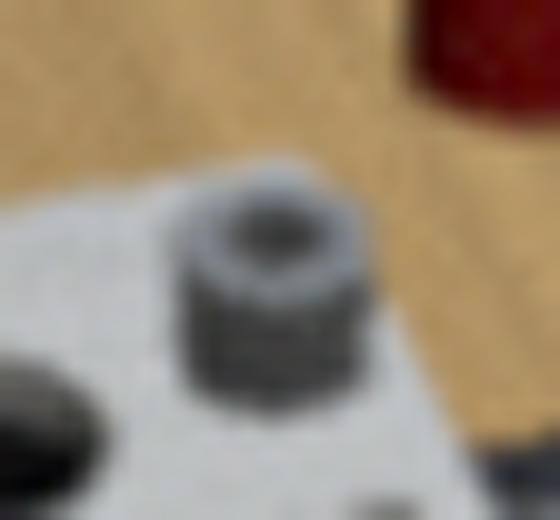

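View pics/b3.png

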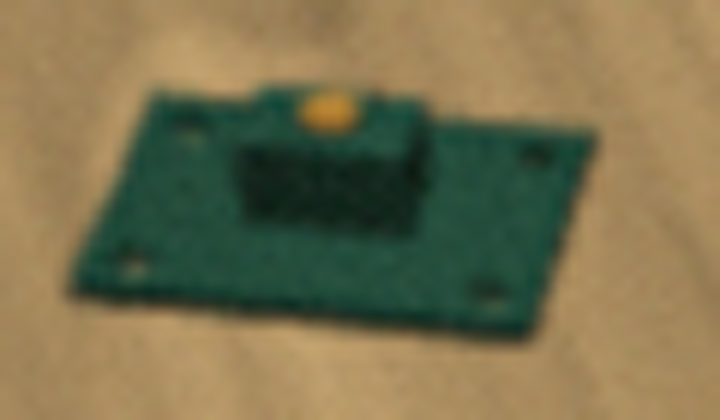

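```bash
python3 - <<'E'
from h import *
c=load('top0'); s_=load('side0')
def tmpl(c,x,y,a,z,win,up=6):
    u0,v0,u1,v1=win
    img=np.zeros(((v1-v0)*up,(u1-u0)*up),np.float32)
    def poly(P,z,val):
        q=proj(c,np.c_[P,np.full(len(P),z)])
        cv2.fillPoly(img,[np.round(((q-[u0,v0])+.5)*up-.5).astype(np.int32)],val)
    t=np.radians(a+30+60*np.arange(6)); H=np.c_[x+.01732*np.cos(t),y+.01732*np.sin(t)]
    t2=np.linspace(0,6.28,40)
    q=np.vstack([proj(c,np.c_[H,np.full(6,zz)]) for zz in(.1,.124)]).astype(np.float32)
    hull=cv2.convexHull(q)[:,0]
    cv2.fillPoly(img,[np.round(((hull-[u0,v0])+.5)*up-.5).astype(np.int32)],1.3 if c is s_ else 1.)
    poly(H,.124,1. if c is not s_ else .6); poly(np.c_[x+.009*np.cos(t2),y+.009*np.sin(t2)],.124,.2 if c is not s_ else 1.)
    return cv2.GaussianBlur(cv2.resize(img,None,fx=1/up,fy=1/up,interpolation=cv2.INTER_AREA),(0,0),.6)
for n,cc,win in(('top',c,(215,168,231,181)),('side',s_,(268,156,283,173))):
    g=-cv2.cvtColor(cc['pixels'],cv2.COLOR_RGB2GRAY)[win[1]:win[3],win[0]:win[2]].astype(float)
    res=[]
    for a in range(-30,30,5):
        b=max((np.corrcoef(g.ravel(),tmpl(cc,x/1000,y/1000,a,.124,win).ravel())[0,1],x,y) for x in np.arange(561,573,1.) for y in np.arange(-9,3,1.))
        res.append((a,round(b[0],4),b[1],b[2]))
    print(n,*res,sep='\n')
E
```

```text
top
(-30, np.float64(0.9252), np.float64(567.0), np.float64(-4.0))
(-25, np.float64(0.9269), np.float64(567.0), np.float64(-4.0))
(-20, np.float64(0.9305), np.float64(567.0), np.float64(-3.0))
(-15, np.float64(0.9349), np.float64(567.0), np.float64(-4.0))
(-10, np.float64(0.9361), np.float64(567.0), np.float64(-3.0))
(-5, np.float64(0.9302), np.float64(567.0), np.float64(-4.0))
(0, np.float64(0.9289), np.float64(567.0), np.float64(-4.0))
(5, np.float64(0.9237), np.float64(567.0), np.float64(-3.0))
(10, np.float64(0.922), np.float64(567.0), np.float64(-4.0))
(15, np.float64(0.9202), np.float64(567.0), np.float64(-4.0))
(20, np.float64(0.9219), np.float64(567.0), np.float64(-4.0))
(25, np.float64(0.9227), np.float64(567.0), np.float64(-4.0))
side
(-30, np.float64(0.9174), np.float64(569.0), np.float64(-2.0))
(-25, np.float64(0.923), np.float64(569.0), np.float64(-2.0))
(-20, np.float64(0.9247), np.float64(569.0), np.float64(-2.0))
(-15, np.float64(0.9207), np.float64(569.0), np.float64(-2.0))
(-10, np.float64(0.9133), np.float64(569.0), np.float64(-1.0))
(-5, np.float64(0.9088), np.float64(570.0), np.float64(-2.0))
(0, np.float64(0.9081), np.float64(569.0), np.float64(-2.0))
(5, np.float64(0.9035), np.float64(570.0), np.float64(-2.0))
(10, np.float64(0.9005), np.float64(569.0), np.float64(-3.0))
(15, np.float64(0.9045), np.float64(570.0), np.float64(-2.0))
(20, np.float64(0.9054), np.float64(570.0), np.float64(-2.0))
(25, np.float64(0.9133), np.float64(570.0), np.float64(-2.0))
```

Request:
send_rows(
  targets=[
    [0,40,60,0,-10],
    [0,80,120,0,-18],
    [0,130,180,0,-18],
  ],
  squeeze=40,
)

```text
time: 0.48
ee_pos: [0.2817, -0.3676, 0.231]
tcp_rot: [180.0, 0.0, -89.9]
wrist_force: [0.5, -0.8, 0.2]
opening: 0.0857
```

```bash
python3 - <<'E'
from h import *
o=bot.get_obs();print(o['q'].round(1),o['ee_pos'],o['tcp_rot'])
E
```

```text
[-52.5  -6.8  -1.6  95.2   0.  127.3] [ 0.28168861 -0.36764366  0.23098576] [ 1.79995455e+02  1.49103633e-02 -8.98531863e+01]
```

Request:
send_rows(
  targets=[
    [0.2,40,55,0,8],
    [0.4,80,100,0,15.7],
    [0.4,120,150,0,15.7],
    [0.4,160,195,0,15.7],
    [0.4,195,245,0,15.7],
    [0.3,230,295,0,15.7],
    [0.3,265,339,0,15.7],
    [0.3,265,339,-40,15.7],
    [0.3,265,339,-70,15.7],
    [0.3,265,339,-70,15.7],
  ],
)

```text
time: 1.72
ee_pos: [0.5449, -0.03, 0.1588]
tcp_rot: [179.7, 0.1, -74.0]
wrist_force: [-0.3, 0.1, 0.6]
opening: 0.0598
```

```bash
python3 - <<'E'
from h import *
o=bot.get_obs();print(o['q'].round(1),o['ee_pos'],o['tcp_rot'],o['opening'])
c=snap('side','s1'); snap('top','t1')
crop('s1',195,90,335,215,5,'s1c'); crop('t1',190,130,260,220,8,'t1c')
E
```

```text
[ -3.2   3.8   0.8  87.3   0.  160.8] [ 0.54487775 -0.03000251  0.15881184] [ 1.79739237e+02  9.10273677e-02 -7.39584258e+01] 0.05982157150161781
```

View pics/s1c.png

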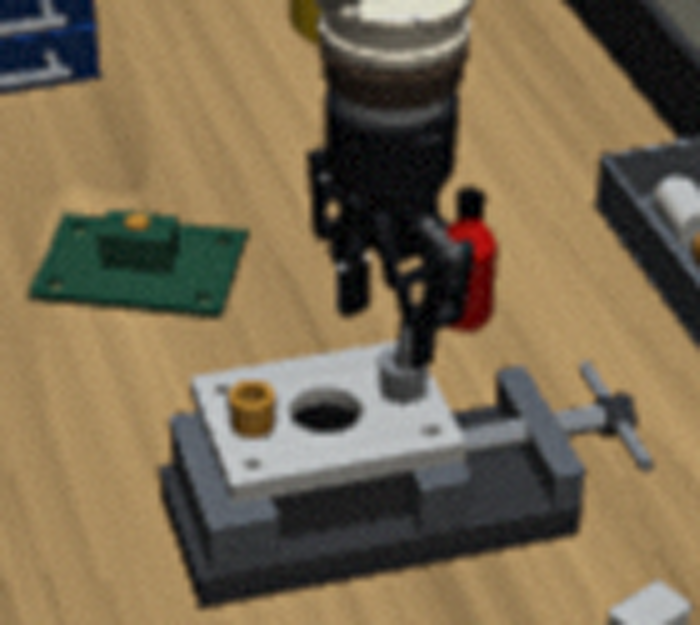

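View pics/t1c.png

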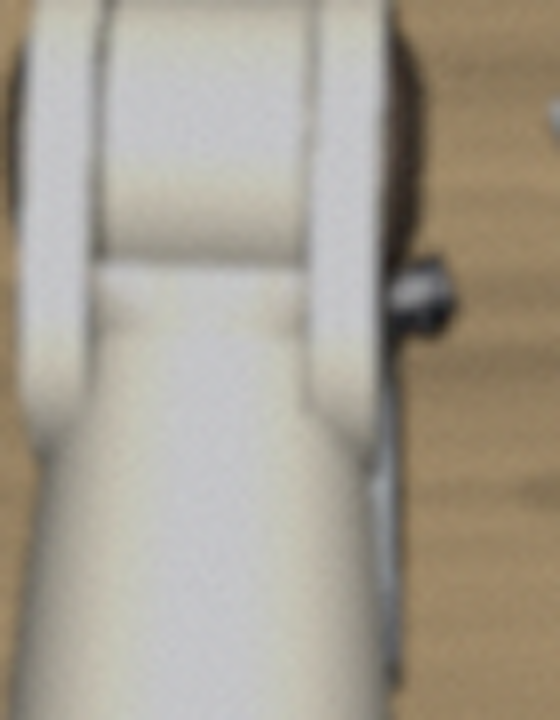

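The arm is lagging but on its way to a point above the nut. I'll let it settle and then descend.

Request:
send_rows(
  targets=[
    [0.3,0,0,0,0],
    [0.3,0,0,-15,0],
    [0.3,0,0,-40,0],
    [0.3,0,0,-58,0],
    [0.3,0,0,-58,0],
    [0.3,0,0,-58,0],
  ],
)

```text
time: 2.58
ee_pos: [0.5465, -0.0303, 0.104]
tcp_rot: [-180.0, -0.0, -74.0]
wrist_force: [0.4, 0.2, 0.6]
opening: 0.06
```

```bash
python3 - <<'E'
from h import *
o=bot.get_obs();print(o['q'].round(1),o['ee_pos'],o['tcp_rot'],o['opening'])
c=snap('side','s2')
crop('s2',195,90,335,215,5,'s2c')
E
```

```text
[ -3.2   4.   -5.1  80.9   0.  160.8] [ 0.54650899 -0.03029496  0.10396311] [-1.79956946e+02 -1.29587616e-02 -7.39818589e+01] 0.05996858586144327
```

View pics/s2c.png

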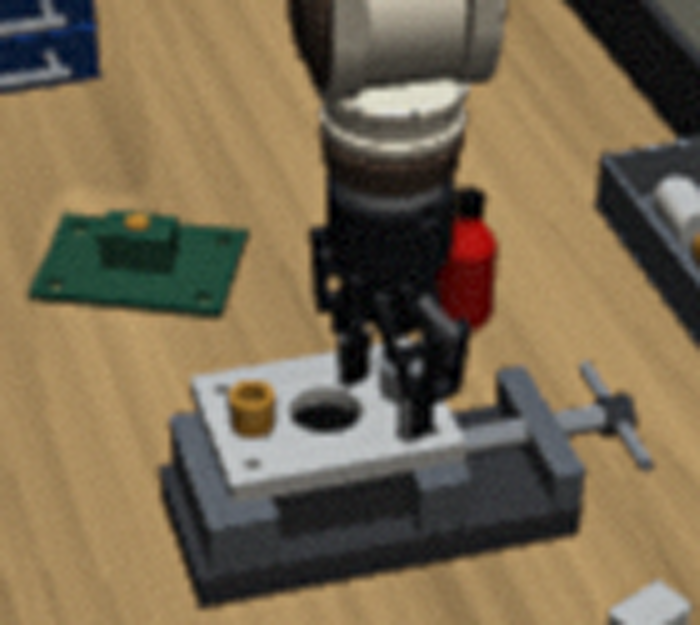

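The shift is measured from the actual pose, so I'm (21.5, 27.3) mm short. I'll go up, across and down again.

Request:
send_rows(
  targets=[
    [0.3,0,0,40,0],
    [0.3,22,27,40,0],
    [0.3,22,27,40,0],
    [0.3,22,27,25,0],
    [0.3,22,27,-1,0],
    [0.3,22,27,-1,0],
    [0.3,22,27,-1,0],
    [0.3,22,27,-1,0],
  ],
)

```text
time: 3.62
ee_pos: [0.5686, -0.0035, 0.1033]
tcp_rot: [-179.9, -0.0, -74.0]
wrist_force: [0.9, -0.1, 0.1]
opening: 0.0596
```

```bash
python3 - <<'E'
from h import *
o=bot.get_obs();print(o['q'].round(1),o['ee_pos'],o['tcp_rot'],o['opening'])
c=snap('side','s3')
crop('s3',195,90,335,215,5,'s3c')
E
```

```text
[ -0.3   6.8  -2.1  81.   -0.  163.6] [ 0.56863011 -0.00345153  0.10331245] [-1.79919513e+02 -2.49113003e-02 -7.39902523e+01] 0.05962406962170862
```

View pics/s3c.png

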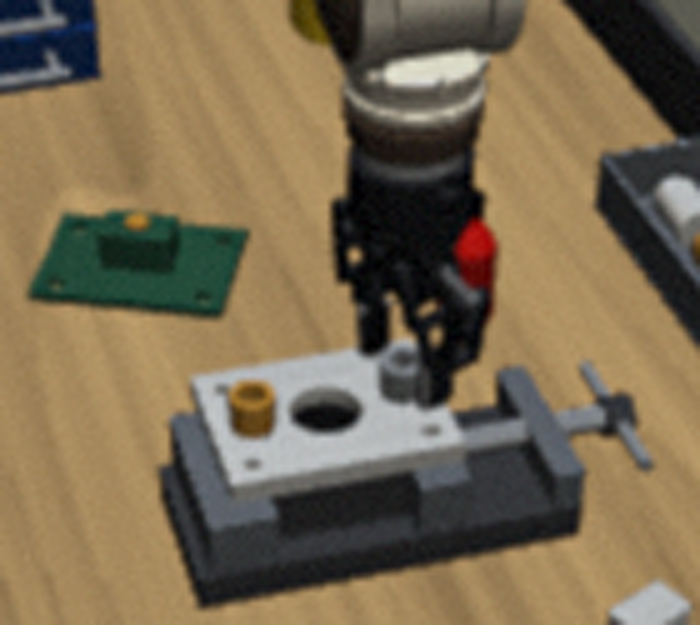

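The nut stands between the fingers, so I'll close.

Request:
send_rows(
  targets=[
    [0.5,0,0,-1,0],
    [0.9,0,0,-1,0],
    [0.9,0,0,-1,0],
    [0.9,0,0,-1,0],
    [0.9,0,0,-1,0],
    [0.9,0,0,20,0],
    [0.9,0,0,60,0],
    [0.9,0,0,60,0],
  ],
)

```text
time: 4.68
ee_pos: [0.5694, -0.0033, 0.165]
tcp_rot: [-179.8, -0.1, -74.0]
wrist_force: [-0.2, 0.4, -0.9]
opening: 0.0291
```

```bash
python3 - <<'E'
from h import *
o=bot.get_obs();print(o['q'].round(1),o['ee_pos'],o['tcp_rot'],o['opening'])
c=snap('side','s4')
crop('s4',195,90,335,215,5,'s4c')
E
```

```text
[ -0.3   6.5   4.4  87.6  -0.  163.6] [ 0.56937845 -0.00326374  0.16501238] [-1.79772401e+02 -6.75635589e-02 -7.39740568e+01] 0.029128109839421993
```

View pics/s4c.png

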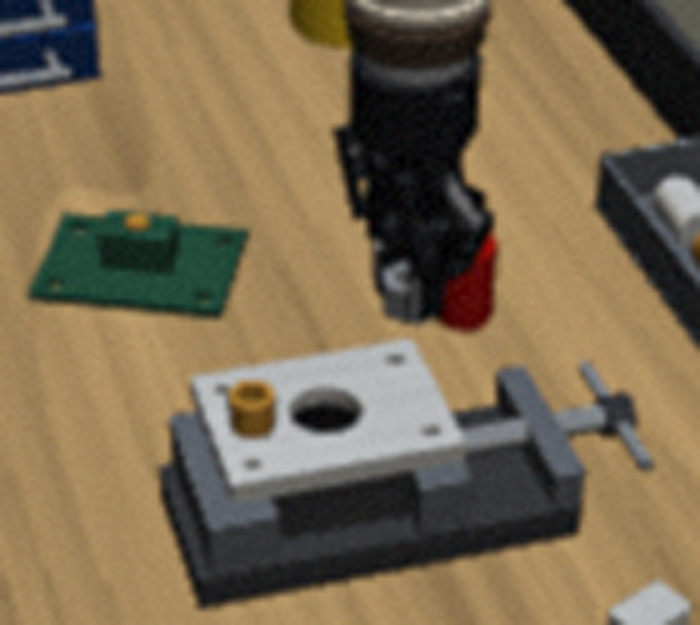

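The nut is held: the opening is 29 mm, so it is gripped across the flats. Next is the blue bin.

Request:
send_rows(
  targets=[
    [0.9,-15,-50,0,0],
    [0.9,-30,-100,0,0],
    [0.9,-45,-150,0,0],
    [0.9,-60,-200,0,0],
    [0.9,-80,-249,0,0],
    [0.9,-80,-249,0,0],
    [0.9,-80,-249,0,0],
    [0.9,-80,-249,0,0],
  ],
)

```text
time: 5.72
ee_pos: [0.4885, -0.2512, 0.1617]
tcp_rot: [180.0, 0.0, -73.9]
wrist_force: [0.1, -0.9, -0.8]
opening: 0.0291
```

```bash
python3 - <<'E'
from h import *
o=bot.get_obs();print(o['q'].round(1),o['ee_pos'],o['tcp_rot'],o['opening'])
c=snap('side','s5')
crop('s5',210,140,350,320,4,'s5c')
E
```

```text
[-27.2   4.1   1.4  87.4   0.  136.7] [ 0.4885074  -0.25121942  0.16173179] [ 1.79971773e+02  3.88164756e-02 -7.38977091e+01] 0.029108753941100723
```

View pics/s5c.png

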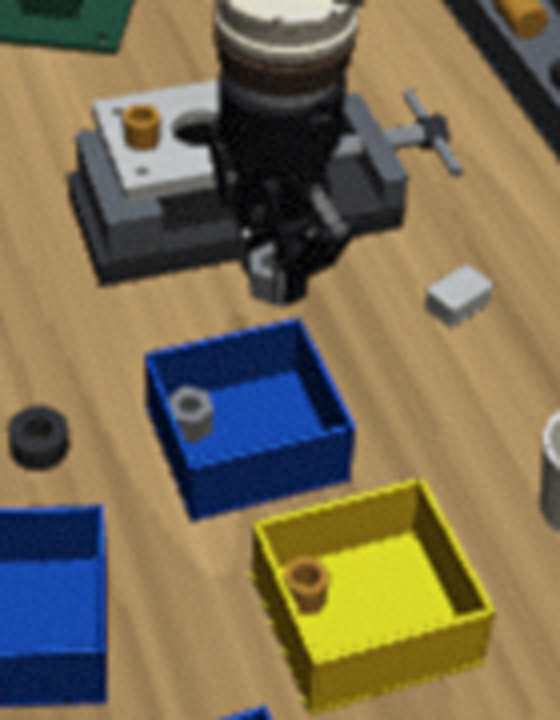

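Request:
send_rows(
  targets=[
    [0.9,2,0,-45,0],
    [0.9,2,0,-90,0],
    [0.9,2,0,-120,0],
    [0.9,2,0,-134,0],
    [0.9,2,0,-134,0],
    [0.9,2,0,-134,0],
    [0.5,2,0,-134,0],
    [0.45,2,0,-134,0],
    [0.45,2,0,-134,0],
  ],
)

```text
time: 6.9
ee_pos: [0.4904, -0.2524, 0.0287]
tcp_rot: [-180.0, -0.0, -74.0]
wrist_force: [-0.7, 0.1, 0.2]
opening: 0.0472
```

Request:
send_rows(
  targets=[
    [0.45,0,0,30,0],
    [0.45,0,0,80,0],
    [0.45,0,0,130,0],
    [0.45,0,0,150,0],
    [0.45,0,0,150,0],
  ],
)

```text
time: 7.52
ee_pos: [0.4909, -0.2527, 0.1799]
tcp_rot: [-179.9, -0.1, -74.0]
wrist_force: [0.4, 0.4, -0.4]
opening: 0.0469
```

```bash
python3 - <<'E'
from h import *
o=bot.get_obs();print(o['q'].round(1),o['ee_pos'],o['tcp_rot'],o['opening'])
c=snap('side','s6')
crop('s6',210,140,350,320,4,'s6c')
E
```

```text
[-27.2   4.3   3.7  89.2   0.  136.7] [ 0.49094125 -0.25266223  0.17990863] [-1.79869513e+02 -1.21160896e-01 -7.39828118e+01] 0.046863745173085454
```

View pics/s6c.png

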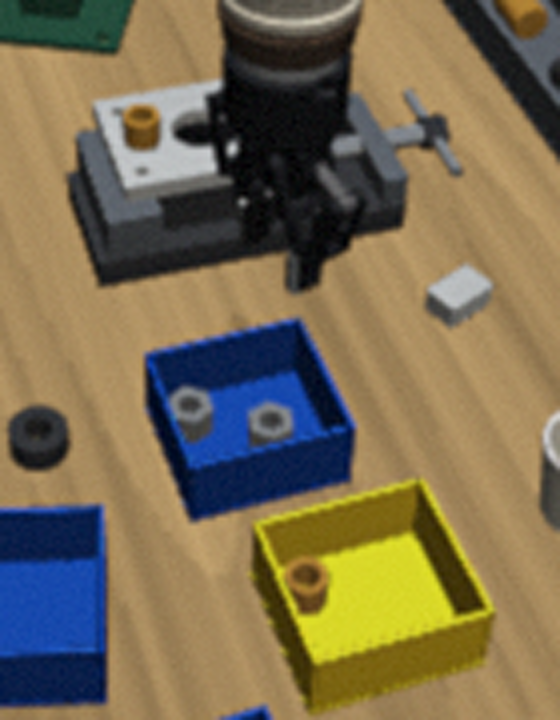

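The nut is in the blue bin. Next is the bush at about (467,-9.5).

Request:
send_rows(
  targets=[
    [0.35,-5,50,0,0],
    [0.3,-10,100,0,0],
    [0.3,-15,150,0,0],
    [0.3,-20,200,0,0],
    [0.3,-23.5,243,0,0],
    [0.3,-23.5,243,0,0],
    [0.3,-23.5,243,0,0],
    [0.3,-23.5,243,-30,0],
    [0.3,-23.5,243,-30,0],
  ],
)

```text
time: 8.7
ee_pos: [0.4656, -0.0102, 0.146]
tcp_rot: [179.8, 0.1, -74.1]
wrist_force: [0.4, -0.2, 0.4]
opening: 0.0599
```

```bash
python3 - <<'E'
from h import *
o=bot.get_obs();print(o['q'].round(1),o['ee_pos'],o['tcp_rot'],o['opening'])
c=snap('side','s7')
crop('s7',195,90,335,215,5,'s7c')
E
```

```text
[ -1.3  -7.2 -11.3  86.1  -0.  162.8] [ 0.46555384 -0.01023293  0.14602615] [ 1.79769698e+02  6.22788958e-02 -7.40636739e+01] 0.059933078634428635
```

View pics/s7c.png

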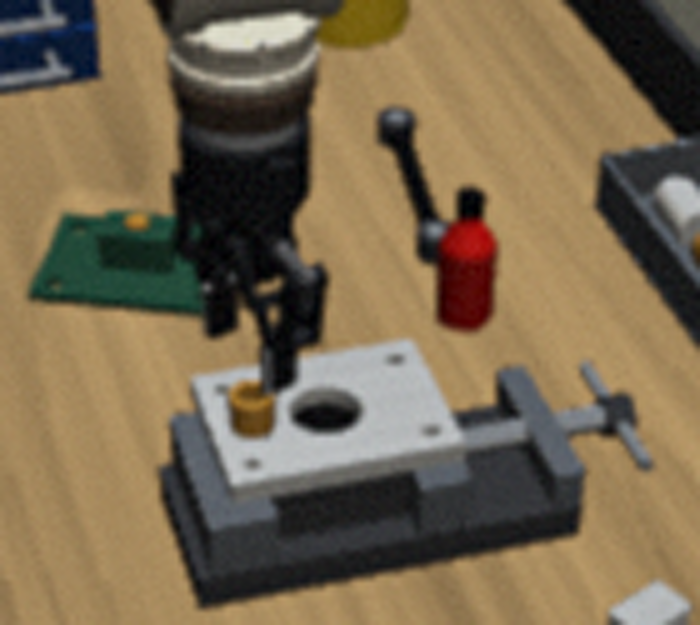

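Request:
send_rows(
  targets=[
    [0.3,1.5,1,-15,0],
    [0.3,1.5,1,-30,0],
    [0.3,1.5,1,-44,0],
    [0.3,1.5,1,-44,0],
    [0.3,1.5,1,-44,0],
  ],
)

```text
time: 9.38
ee_pos: [0.4683, -0.0082, 0.1046]
tcp_rot: [-180.0, -0.0, -74.0]
wrist_force: [-0.9, -0.1, -0.0]
opening: 0.0597
```

```bash
python3 - <<'E'
from h import *
o=bot.get_obs();print(o['q'].round(1),o['ee_pos'],o['tcp_rot'],o['opening'])
c=snap('side','s8')
crop('s8',195,90,335,215,5,'s8c')
E
```

```text
[ -1.   -6.8 -15.6  81.2   0.  163. ] [ 0.46833887 -0.0082141   0.10456818] [-1.79982564e+02 -4.61985176e-03 -7.39712569e+01] 0.05970183020103281
```

View pics/s8c.png

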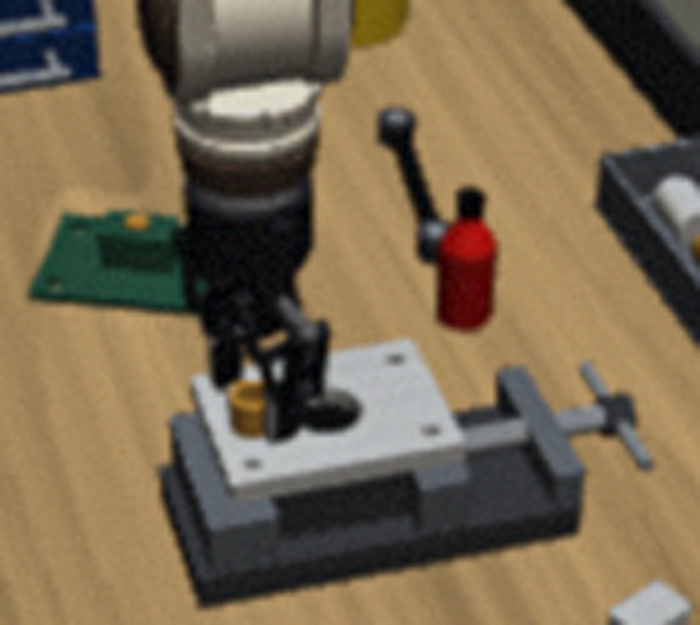

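Request:
send_rows(
  targets=[
    [0.5,-1,-1,-2,0],
    [0.9,-1,-1,-2,0],
    [0.9,-1,-1,-2,0],
    [0.9,-1,-1,-2,0],
    [0.9,-1,-1,-2,0],
    [0.9,-1,-1,20,0],
    [0.9,-1,-1,60,0],
    [0.9,-1,-1,60,0],
  ],
)

```text
time: 10.42
ee_pos: [0.4684, -0.0093, 0.1668]
tcp_rot: [-179.8, -0.1, -74.0]
wrist_force: [-0.0, 0.1, -0.7]
opening: 0.0277
```

```bash
python3 - <<'E'
from h import *
o=bot.get_obs();print(o['q'].round(1),o['ee_pos'],o['tcp_rot'],o['opening'])
c=snap('side','s9')
crop('s9',195,90,335,215,5,'s9c')
E
```

```text
[ -1.1  -7.2  -9.1  87.9   0.  162.8] [ 0.46843414 -0.00926114  0.16680959] [-1.79777598e+02 -6.57350860e-02 -7.39766149e+01] 0.02771755793166062
```

View pics/s9c.png

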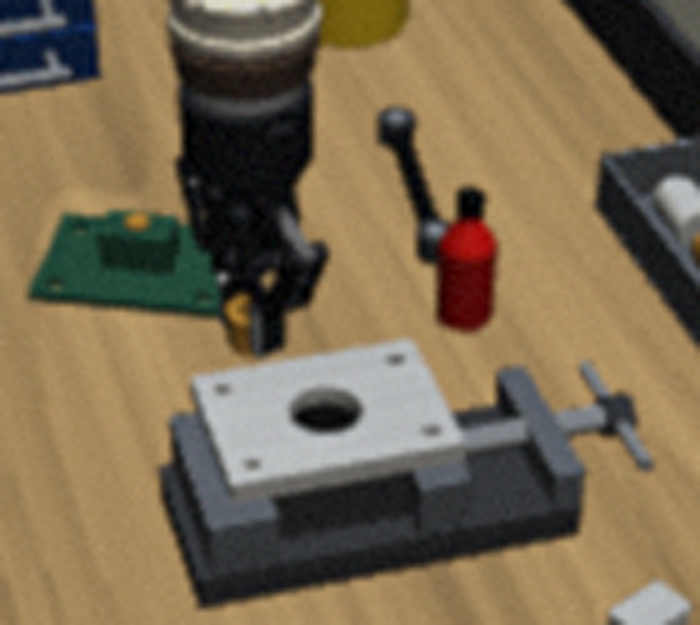

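Request:
send_rows(
  targets=[
    [0.9,6,-50,0,0],
    [0.9,12,-100,0,0],
    [0.9,18,-150,0,0],
    [0.9,24,-200,0,0],
    [0.9,30,-250,0,0],
    [0.9,37,-300,0,0],
    [0.9,43,-350,0,0],
    [0.9,50,-405,0,0],
    [0.9,50,-405,0,0],
    [0.9,50,-405,0,0],
  ],
)

```text
time: 11.72
ee_pos: [0.5168, -0.4138, 0.1627]
tcp_rot: [179.9, 0.1, -74.0]
wrist_force: [0.2, -0.4, -0.5]
opening: 0.0278
```

Request:
send_rows(
  targets=[
    [0.9,0,0,0,0],
    [0.9,0,0,0,0],
  ],
)

```text
time: 11.98
ee_pos: [0.5174, -0.4133, 0.1649]
tcp_rot: [-180.0, -0.0, -73.9]
wrist_force: [0.3, -0.7, -0.9]
opening: 0.0281
```

```bash
python3 - <<'E'
from h import *
o=bot.get_obs();print(o['q'].round(1),o['ee_pos'],o['tcp_rot'],o['opening'])
c=snap('side','s10')
crop('s10',230,170,370,350,4,'s10c')
E
```

```text
[-38.6  20.   20.3  90.3   0.  125.3] [ 0.51744681 -0.41327291  0.16488625] [-1.79973120e+02 -3.01734298e-02 -7.39094339e+01] 0.02806373928978525
```

View pics/s10c.png

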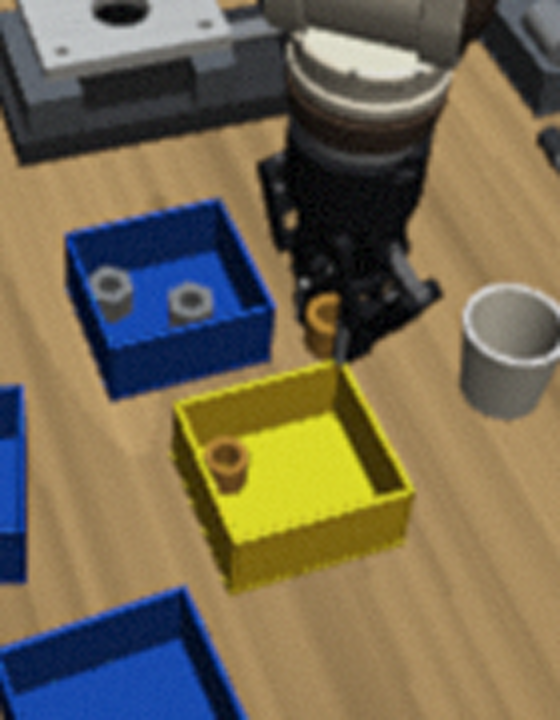

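Request:
send_rows(
  targets=[
    [0.9,0,0,-45,0],
    [0.9,0,0,-90,0],
    [0.9,0,0,-120,0],
    [0.9,0,0,-135,0],
    [0.9,0,0,-135,0],
    [0.9,0,0,-135,0],
    [0.5,0,0,-135,0],
    [0.45,0,0,-135,0],
    [0.45,0,0,-135,0],
  ],
)

```text
time: 13.15
ee_pos: [0.5174, -0.4144, 0.0297]
tcp_rot: [-180.0, -0.0, -74.0]
wrist_force: [0.6, -0.7, 0.2]
opening: 0.0466
```

Request:
send_rows(
  targets=[
    [0.45,0,0,30,0],
    [0.45,0,0,80,0],
    [0.45,0,0,130,0],
    [0.4,0,0,170,0],
    [0.3,0,0,170,0],
    [0.3,0,0,170,0],
  ],
)

```text
time: 13.9
ee_pos: [0.5172, -0.4142, 0.1985]
tcp_rot: [180.0, 0.0, -74.0]
wrist_force: [0.1, -0.1, -0.6]
opening: 0.0595
```

```bash
python3 - <<'E'
from h import *
o=bot.get_obs();print(o['q'].round(1),o['ee_pos'],o['tcp_rot'],o['opening'])
c=snap('side','s11')
crop('s11',230,170,370,350,4,'s11c')
E
```

```text
[-38.7  20.7  24.9  94.3  -0.  125.3] [ 0.51715218 -0.4142276   0.19851516] [ 1.79975708e+02  3.11550539e-02 -7.39772497e+01] 0.0595489367933182
```

View pics/s11c.png

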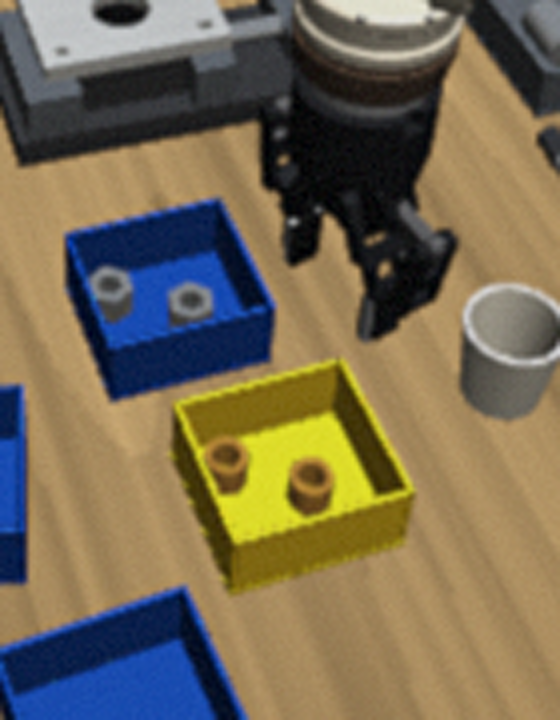

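Both parts are binned. Next is the cover, which needs the yaw turned +138° to stay within joint 6's range. I'll cross-check its pose from the side view first.

```bash
python3 - <<'E'
from h import *
s_=load('side0')
P=np.array([ray(s_,195+(x+.5)/12-.5,125+(y+.5)/12-.5,.008)[:2] for x,y in [(135,262),(190,125),(490,290),(537,155)]])*1000
print(P.round(1),P.mean(0), [np.degrees(np.arctan2(*(P[b]-P[a])[::-1])) for a,b in((0,1),(2,3),(0,2),(1,3))])
print('boss top', ray(s_,195+330/12-.5,125+112/12-.5,.044)*1000, ray(load('top0'),110+283/10-.45,175+299/10-.45,.044)*1000)
E
```

```text
[[397.9 304. ]
 [431.  374.3]
 [501.9 256.1]
 [535.7 323.7]] [466.6189198  314.52103875] [np.float64(64.83745507259383), np.float64(63.46409046768465), np.float64(-24.748056685910832), np.float64(-25.79702549197822)]
boss top [466.29823978 315.61001583  44.        ] [467.10453775 315.76018697  44.        ]
```

Request:
send_rows(
  targets=[
    [0.2,-3,50,0,10],
    [0.1,-6,100,0,20],
    [0,-9,150,0,30],
    [0,-12,200,0,40],
    [0,-15,250,0,50],
    [0,-20,300,0,60],
    [0,-25,350,0,70],
    [0,-30,400,0,80],
    [0,-35,450,0,90],
    [0,-40,500,0,100],
  ],
)

```text
time: 15.2
ee_pos: [0.4763, 0.0872, 0.1978]
tcp_rot: [-180.0, 0.1, 26.3]
wrist_force: [0.9, -0.1, 0.7]
opening: 0.0854
```

```bash
python3 - <<'E'
from h import *
o=bot.get_obs();print(o['q'].round(1),o['ee_pos'],o['tcp_rot'],o['opening'])
E
```

```text
[10.4 -4.5 -3.1 91.5 -0.  74. ] [0.47626046 0.08719505 0.19784542] [-1.79970304e+02  1.07836013e-01  2.63487508e+01] 0.0854400149191094
```

Request:
send_rows(
  targets=[
    [0,-2,50,0,10],
    [0,-4,100,0,20],
    [0,-6,150,0,30],
    [0,-8,200,0,38],
    [0,-9.5,228,0,38],
    [0,-9.5,228,0,38],
    [0,-9.5,228,-30,38],
    [0,-9.5,228,-60,38],
    [0,-9.5,228,-80,38],
    [0,-9.5,228,-80,38],
  ],
)

```text
time: 16.45
ee_pos: [0.4668, 0.3121, 0.1171]
tcp_rot: [-179.9, 0.2, 64.0]
wrist_force: [-0.5, 0.3, 0.4]
opening: 0.0856
```

Request:
send_rows(
  targets=[
    [0,0,0,0,0],
    [0,0,0,0,0],
  ],
)

```text
time: 16.7
ee_pos: [0.4682, 0.3137, 0.1204]
tcp_rot: [180.0, -0.1, 64.0]
wrist_force: [-0.0, 0.5, -0.4]
opening: 0.0853
```

```bash
python3 - <<'E'
from h import *
o=bot.get_obs();print(o['q'].round(1),o['ee_pos'],o['tcp_rot'],o['opening'])
c=snap('side','s12')
crop('s12',165,60,285,170,6,'s12c')
E
```

```text
[33.8  6.  -1.1 82.8 -0.  59.8] [0.46821699 0.31374591 0.12038409] [ 1.79951792e+02 -7.55140215e-02  6.40059036e+01] 0.08527299939745389
```

View pics/s12c.png

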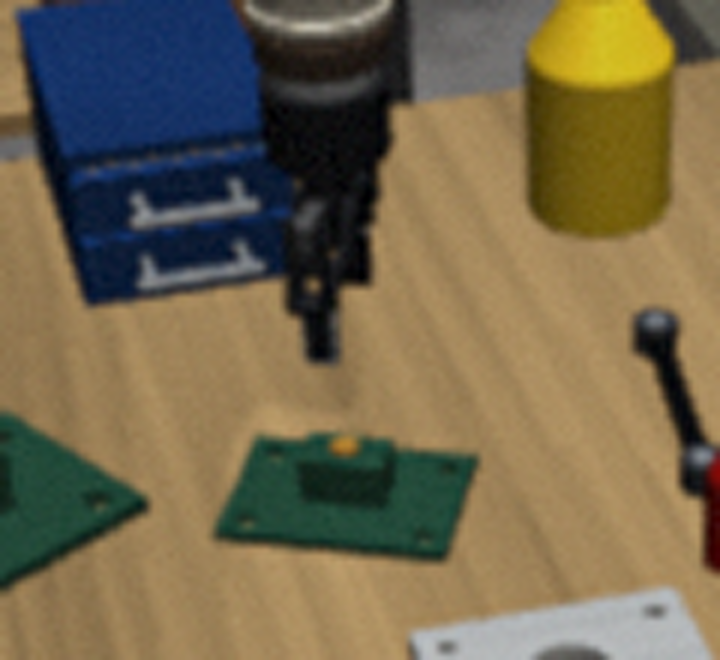

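Request:
send_rows(
  targets=[
    [0,-1.5,1.5,-40,0],
    [0,-1.5,1.5,-80,0],
    [0.1,-1.5,1.5,-100,0],
    [0.2,-1.5,1.5,-107,0],
    [0.3,-1.5,1.5,-107,0],
    [0.3,-1.5,1.5,-107,0],
    [0.3,-1.5,1.5,-107,0],
  ],
)

```text
time: 17.62
ee_pos: [0.4668, 0.3156, 0.0133]
tcp_rot: [180.0, -0.1, 64.0]
wrist_force: [0.7, -0.2, -0.6]
opening: 0.0598
```

```bash
python3 - <<'E'
from h import *
o=bot.get_obs();print(o['q'].round(1),o['ee_pos'],o['tcp_rot'],o['opening'],o['wrist_force'])
c=snap('side','s13')
crop('s13',165,60,285,170,6,'s13c')
E
```

```text
[ 34.1   8.2 -10.6  71.1   0.   60. ] [0.46675455 0.31556526 0.01330544] [ 1.79955605e+02 -7.72141316e-02  6.40235189e+01] 0.05979475329478339 [ 0.6723093  -0.22207358 -0.59369091]
```

View pics/s13c.png

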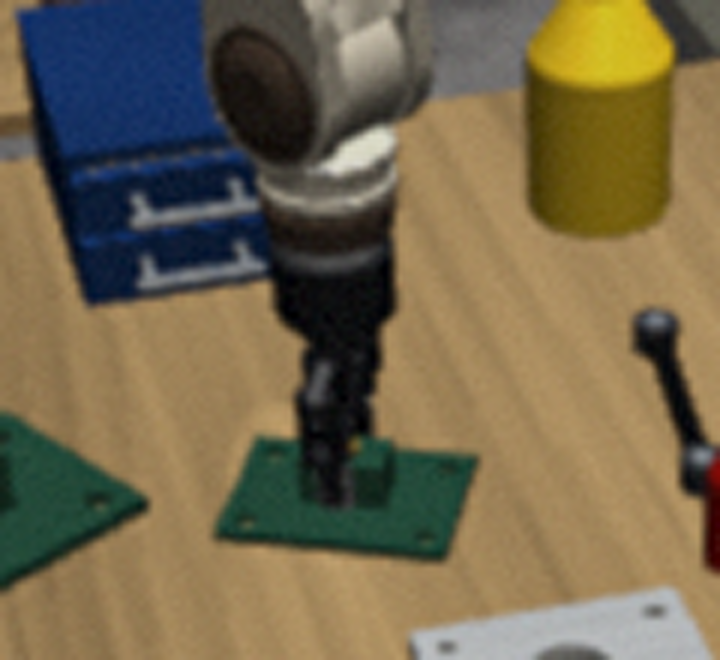

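```bash
python3 - <<'E'
from h import *
c=load('s13'); j=np.array([np.cos(np.radians(64)),np.sin(np.radians(64))])
for d,z in((.03,.015),(.04,.03),(.017,.03)):
    p=np.r_[np.array([.4667,.3155])-d*j,z]; print((proj(c,p)[0]-[165,60]+.5)*6)
E
```

```text
[337.96848202 510.69348471]
[333.02340653 500.28028037]
[341.07753928 479.44949549]
```

The finger position agrees with the projection. I'll close and lift.

Request:
send_rows(
  targets=[
    [0.5,0,0,0,0],
    [0.7,0,0,0,0],
    [0.9,0,0,0,0],
    [0.9,0,0,0,0],
    [0.9,0,0,0,0],
    [0.9,0,0,8,0],
    [0.9,0,0,25,0],
    [0.9,0,0,55,0],
    [0.9,0,0,90,0],
    [0.9,0,0,90,0],
  ],
  squeeze=80,
)

```text
time: 18.92
ee_pos: [0.4676, 0.3162, 0.1059]
tcp_rot: [179.8, -0.3, 64.0]
wrist_force: [-0.1, 0.7, -4.2]
opening: 0.0329
```

Request:
send_rows(
  targets=[
    [0.9,0,0,40,0],
    [0.9,0,0,80,0],
    [0.9,0,0,80,0],
    [0.9,0,0,80,0],
  ],
)

```text
time: 19.42
ee_pos: [0.4659, 0.315, 0.1805]
tcp_rot: [-179.9, 0.1, 64.0]
wrist_force: [0.2, -0.1, -3.2]
opening: 0.033
```

```bash
python3 - <<'E'
from h import *
o=bot.get_obs();print(o['q'].round(1),o['ee_pos'],o['tcp_rot'],o['opening'],o['wrist_force'])
c=snap('side','s14')
crop('s14',165,40,285,170,5,'s14c')
E
```

```text
[34.1  6.   5.6 89.7  0.  60. ] [0.46588417 0.31499371 0.18051689] [-1.79941490e+02  1.00634480e-01  6.40234331e+01] 0.032991490289993056 [ 0.22644924 -0.06018045 -3.21407951]
```

View pics/s14c.png

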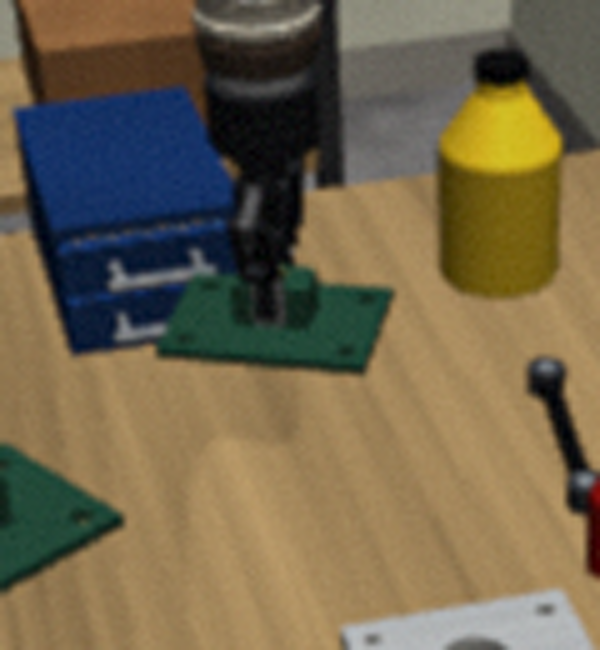

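Request:
send_rows(
  targets=[
    [0.9,7,-45,0,4],
    [0.9,14,-90,0,8],
    [0.9,21,-135,0,12],
    [0.9,28,-180,0,16],
    [0.9,35,-225,0,20],
    [0.9,42,-270,0,24],
    [0.9,48,-310,0,24.8],
    [0.9,50,-323,0,24.8],
    [0.9,50,-323,0,24.8],
    [0.9,50,-323,0,24.8],
  ],
)

```text
time: 20.72
ee_pos: [0.5159, -0.0068, 0.1817]
tcp_rot: [-179.9, -0.0, 88.9]
wrist_force: [0.4, -0.1, -2.9]
opening: 0.0328
```

```bash
python3 - <<'E'
from h import *
o=bot.get_obs();print(o['q'].round(1),o['ee_pos'],o['tcp_rot'],o['opening'],o['wrist_force'])
c=snap('side','s15'); snap('top','t15')
crop('s15',180,90,340,220,5,'s15c')
E
```

```text
[-0.8 -0.4 -0.9 89.5  0.   0.4] [ 0.51593203 -0.00683898  0.18174421] [-1.79945099e+02 -1.85928030e-02  8.88611776e+01] 0.03275206165730365 [ 0.42573182 -0.14786497 -2.94809499]
```

View pics/s15c.png

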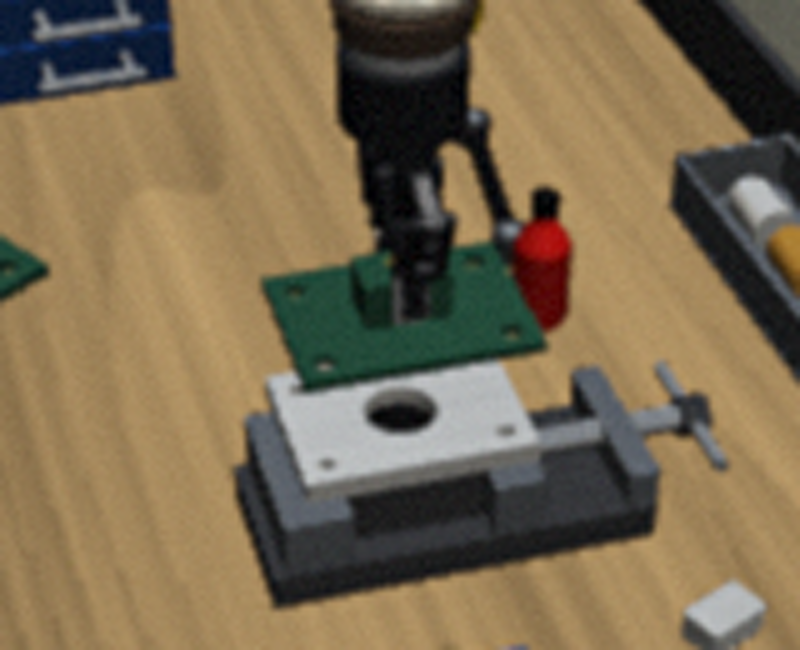

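View pics/t15.png

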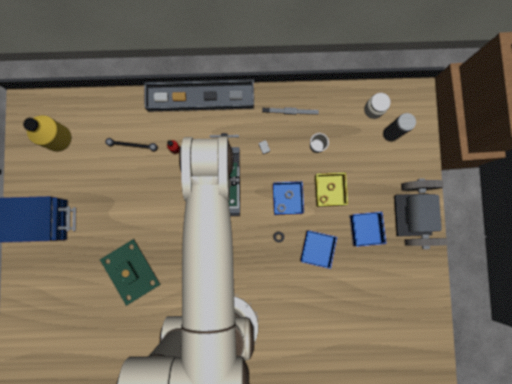

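The cover looks level above the housing, and nothing else has moved. I'll lower it to about 20 mm clearance and measure the holes.

Request:
send_rows(
  targets=[
    [0.9,-0.4,-1,-12,0],
    [0.9,-0.4,-1,-25,0],
    [0.9,-0.4,-1,-35,0],
    [0.9,-0.4,-1,-42,0],
    [0.9,-0.4,-1,-46,0],
    [0.9,-0.4,-1,-46,0],
    [0.9,-0.4,-1,-46,0],
    [0.9,-0.4,-1,-46,0],
  ],
)

```text
time: 21.82
ee_pos: [0.516, -0.0088, 0.1366]
tcp_rot: [180.0, -0.0, 88.8]
wrist_force: [0.2, -0.5, -4.5]
opening: 0.0329
```

```bash
python3 - <<'E'
from h import *
o=bot.get_obs();print(o['q'].round(1),o['ee_pos'],o['tcp_rot'],o['opening'],o['wrist_force'])
c=snap('side','s16'); snap('top','t16')
crop('s16',225,140,310,200,9,'s16c'); crop('t16',200,130,250,220,7,'t16c')
E
```

```text
[-1.  -0.5 -6.1 84.4  0.   0.2] [ 0.5160189  -0.00878083  0.13664975] [ 1.79966022e+02 -1.08971403e-03  8.88206604e+01] 0.03286849012794738 [ 0.21883836 -0.54733071 -4.46157196]
```

View pics/s16c.png

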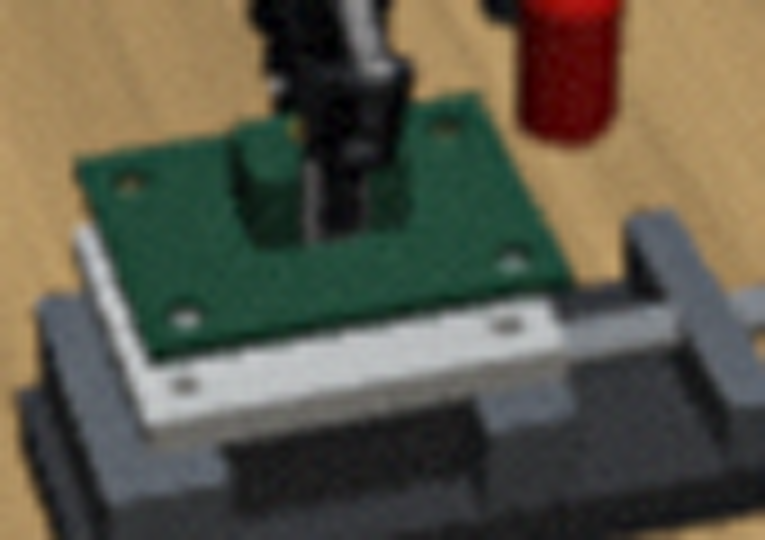

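View pics/t16c.png

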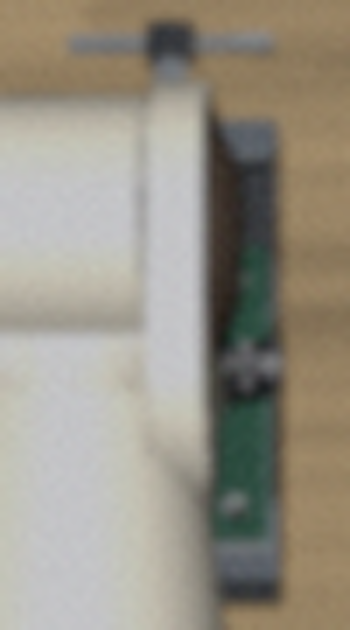

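```bash
python3 - <<'E'
from h import *
from scipy.optimize import least_squares
s=load('s16');t=load('t16');t0=load('top0')
f=lambda l,k,u0,v0:np.array([(u0+(x+.5)/k-.5,v0+(y+.5)/k-.5) for x,y in l])
sh=f([(130,182),(446,125),(513,259),(186,318)],9,225,140); st=f([(185,384),(507,325)],9,225,140)
tt=f([(235,502),(247,282)],7,200,130)
zc=.1313
print('cover holes side',[(ray(s,*p,zc)[:2]*1000).round(1) for p in sh])
print('cover holes top',[(ray(t,*p,zc)[:2]*1000).round(1) for p in tt])
print('threads side',[(ray(s,*p,.1)[:2]*1000).round(1) for p in st])
M=np.array([[-58,38],[58,38],[58,-38],[-58,-38]])/1000
def R(th,M): return M@np.array([[np.cos(th),np.sin(th)],[-np.sin(th),np.cos(th)]])
# cover pose from side incl. height and tilt
def res(p,full=True):
    q=R(p[2],M)+p[:2]; z=p[3]+p[4]*M[:,0]+p[5]*M[:,1]
    return np.r_[(proj(s,np.c_[q,z])-sh).ravel(), (p[4:]*30)]
r=least_squares(res,[.516,-.008,-.02,.131,0,0]);print('cover side fit',(r.x*1000).round(1),'yaw',np.degrees(r.x[2]),'rms px',np.sqrt((r.fun[:8]**2).mean()))
# housing from side0 and s16 threads
l=f([(432,230),(252,264),(222,189)],5,195,130)
P=np.vstack([[ray(load('side0'),*p,.1)[:2] for p in l],[ray(s,*p,.1)[:2] for p in st[::-1]]])
HM=np.array([[58,-38],[-58,-38],[-58,38],[58,-38],[-58,-38]])/1000
h=least_squares(lambda p:(R(p[2],HM)+p[:2]-P).ravel(),[.516,-.008,0]);print('housing side',h.x[:2]*1000,np.degrees(h.x[2]),h.fun.round(4)*1000)
E
```

```text
cover holes side [array([458.6,  30.2]), array([575.2,  29. ]), array([572.3, -49.9]), array([456.9, -47.3])]
cover holes top [array([461. , -44.7]), array([572.6, -53.4])]
threads side [array([456.7, -44.7]), array([572.3, -47.4])]
cover side fit [515.  -11.9 -19.5 133.2   0.8   6.6] yaw -1.1150263805882543 rms px 0.13445984753913315
housing side [515.20194913  -8.16464405] -1.1231551820256702 [-0.3 -0.1  0.3  0.4  0.1 -0.2  0.1  0.1 -0.2 -0.3]
```

The holes are within about 1 mm in y of where they should be. I'll make a small trim and settle.

Request:
send_rows(
  targets=[
    [0.9,-0.3,1,-2,0],
    [0.9,-0.3,1,-2,0],
    [0.9,-0.3,1,-2,0],
    [0.9,-0.3,1,-2,0],
    [0.9,-0.3,1,-2,0],
    [0.9,-0.3,1,-2,0],
  ],
)

```text
time: 22.68
ee_pos: [0.5155, -0.0078, 0.1343]
tcp_rot: [180.0, -0.0, 88.8]
wrist_force: [0.3, 0.6, -3.2]
opening: 0.0329
```

```bash
python3 - <<'E'
from h import *
o=bot.get_obs();print(o['q'].round(1),o['qd'].round(2),o['ee_pos'],o['tcp_rot'],o['opening'],o['wrist_force'])
c=snap('side','s17')
crop('s17',225,140,310,200,9,'s17c')
E
```

```text
[-0.9 -0.6 -6.4 84.2  0.   0.3] [ 0.06 -0.04  0.04  0.11  0.07 -0.02] [ 0.51554499 -0.00776552  0.13428422] [ 1.79999392e+02 -5.28502695e-04  8.88223259e+01] 0.03285512979823227 [ 0.31140127  0.59226024 -3.2366587 ]
```

View pics/s17c.png

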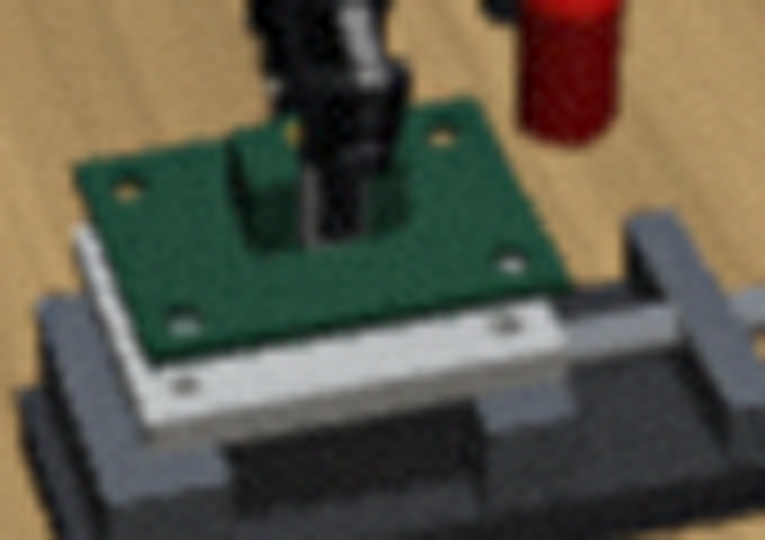

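View pics/s17.png

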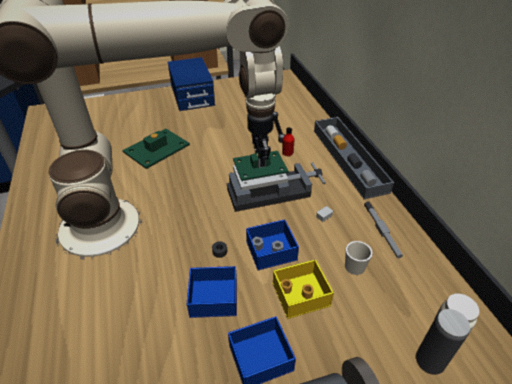

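```bash
python3 -c "
from workcell import bot
print(bot.job_done())"
```

```text
the job is handed in; nothing more can be done
None
```

The job was handed in at about 23 s of robot time, with the arm still holding the green cover over the housing. `bot.job_done()` gives no verdict.

- **Bins:** The nut was gripped across its flats and released in the leftmost blue bin. The bush was released in the yellow bin. The last side picture shows both standing inside their bins.
- **Cover:** I picked up the smaller green cover by its boss and carried it over the housing. The finger opening is 32.9 mm and the wrist carries about 3 to 4 N, so it is still gripped.
- **Height:** From the tool height, the underside is about 21 mm above the face. An image fit made just before the last trim put the cover about 2 mm higher than the tool height did. Either value is inside the 8 to 35 mm limit.
- **Alignment:** The holes should be about 1 mm or less off the threaded holes, and the yaw agrees within about 0.2°. This rests mainly on the tool pose. The hole positions in the picture before the last trim read about 1.3 mm off in y, partly from viewing them at an angle. I did not re-measure the holes after that trim.
- **Level and steady:** The tool points straight down, and the image fit allowed a tilt of under about 0.01 rad. The arm was nearly still, and the picture shows a clear gap to the housing.
- **Bystanders:** They look unmoved in the final pictures. I checked this by eye only.

On the first approach to the nut, the fingers came down about 35 mm to one side of it. Shifts count from the pose actually reached, and the arm had been lagging. The fingers touched nothing, and I raised them and repositioned before gripping.

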